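Swing the indexed tablet stand round to the keyboard

TASK

Turn the tablet stand so that the tablet faces the keyboard, and lock it there: draw the spring plunger at the back of the stand up out of its hole, twist it to rest in its side notch and let go so that it stays out, swing the stand round to the index hole that faces the keyboard, then twist the plunger back so that its pin drops fully home in that hole. First lift whichever of the cup and the tea tin stands in the way of the swinging tablet and set it down upright on bare desk out of the way; leave the other one and everything else on the desk alone.

Things in the scene. Friction and masses are not known exactly. Their poses are not given: they have to be found in the camera images.
- stand_base: Dark steel base plate of the swivel tablet stand, fixed. Origin on the vertical swivel axis at desk height; +x is where the tablet faces at turret 0, y to its left. Plate: x -125 to 100 mm, y +-105 mm, 16 mm thick. Five 12.5 mm index holes, 12 mm deep, 95 mm from the axis behind the tablet: the hole for turret angle a lies at direction 180 deg + a, a = -60, -30, 0, 30, 60 deg.
- turret (a joint): Angle (rad) of the swivelling part (disc, upright, tablet, plunger) on the base, counter-clockwise from above; starts locked at 0; turns to +-1.35 against about 0.14 N m of friction and stays where left; holes at 0, +-0.524, +-1.047. Disc radius 70 mm, top 30 mm up; a 44 mm wide lug behind it carries the plunger, reaching 118 mm from the axis.
- tablet_top (a point): Middle of the top edge of the tablet in its grey case (250 wide, 178 along its face, 10 mm thick, fixed to the turret), 236 mm up and 24 mm in front of the swivel axis. Axes as the turret: x forward (screen side), y left, z up. It leans back 15 deg. The top edge can be pinched: the 110 mm square mounting plate behind ends 34 mm below it.
- tablet_low (a point): Middle of the tablet case's lower edge, 64 mm up and 70 mm in front of the swivel axis. As the stand turns, the lower corners sweep a circle of 146 mm radius about the axis: turning to +60 deg the left corner passes from 61 to 121 deg left of straight ahead (base +x), turning to -60 deg the right corner likewise on the right.
- grip (a point): Centre of the plunger's black wing knob, 80 mm up when locked, 95 mm behind the swivel axis. Wing: 44 mm long (its x axis), 12 mm thick (y), 29 mm tall (64 to 93 mm up when locked), just above a 34 mm wide slotted steel collar whose top is 58 mm up. Locked, the wing points at the swivel axis.
- pull (a joint): How far (m) the plunger is drawn up: 0 = pin home, 9 mm in a hole; 0.018 = end of travel; spring 6.6 N down at 0, 12 N at 0.018. Its cross pin sits in the collar's deep slot when locked; lifted 0.0145 it clears the rim and can turn; it rests at 0.0107 in the 3 mm deep side notch, pin clear of the plate. Twisted back off a hole it stands at 0.009; the round tip finds a hole from 3 mm off.
- twist (a joint): Turn (rad) of the plunger knob against the turret, positive counter-clockwise from above: 0 = over the deep slot (locked or ready to drop in), 1.047 (60 degrees) = over the side notch; stops at -0.12 and 1.25.
- keyboard: White and blue keyboard, 130 (x) x 320 (y) x 28 mm, fixed to the desk on the far left or far right of the stand. Origin: middle of its underside. It lies about 60 degrees to one side of the stand's straight-ahead direction.
- notebook: Brown closed notebook with a pen on it, 180 (x) x 254 (y) x 22 mm, fixed, on the other side from the keyboard. Origin: middle of its underside.
- cup_mid (a point): Middle (50 mm up) of a closed round steel cup with a black lid, 62 mm in diameter, 100 mm tall, 0.15 to 0.3 kg. It stands close beside the stand on one side.
- tin_mid (a point): Middle (46 mm up) of a closed round tea tin with a metal lid, 65 mm in diameter, 92 mm tall, 0.14 to 0.28 kg. It stands close beside the stand on the other side from the cup.
- mug: Lidded mug, 88 mm in diameter, 110 mm tall, its handle reaching 72 mm from its axis along +y. Origin: middle of its underside. Bystander.
- phone: Phone lying flat, 76 (x) x 158 (y) x 9 mm. Origin: middle of its underside. Bystander.
- gel: Small bottle, 34 mm in diameter, 85 mm tall. Origin: middle of its underside. Bystander, stands near the plunger.
- earbuds: Rounded white case, 46 x 60 x 24 mm. Origin: middle of its underside. Bystander.
- mouse: White computer mouse, 100 (x) x 60 x 34 mm, on a 130 (x) x 150 mm red mat in front of the stand. Origin: middle of its underside. Bystander.
Things that resemble listed ones, but are neither listed nor needed, are in the scene too. Of the things shaped like the part that bears tin_mid, the green one is meant.

How it is judged:
On the way, in this order (a step that is already met when the one before it is completed fails the run):
1. with the stand still at its starting hole, the plunger rests drawn out in its side notch with the gripper off it (value of joint pull between 0.0095 and 0.0125 m and value of joint twist above 0.8 rad and contact force between pull and the fingers below 0.3 N and value of joint turret between -0.15 and 0.15 rad), for 0.2 s.
2. the tablet is swung round to the keyboard's side, within 6 degrees of the hole that faces it, the plunger still parked in its notch (value of joint pull above 0.0095 m and value of joint twist above 0.8 rad and ((y of keyboard in the frame of stand_base above 0 m and value of joint turret between 0.942 and 1.152 rad) or (y of keyboard in the frame of stand_base below 0 m and value of joint turret between -1.152 and -0.942 rad))), for 0.1 s.
At the end, for the whole second after the job is handed in: Stand locked in the 60 degree hole on the keyboard's side (turret within 0.04 rad of +1.047 with the keyboard on its left, of -1.047 on its right; plunger within 2 mm of home, twist within 0.25 rad of 0); cup and tin both upright within 0.08 rad, at rest, on bare desk (((y of keyboard in the frame of stand_base above 0 m and value of joint turret between 1.007 and 1.087 rad) or (y of keyboard in the frame of stand_base below 0 m and value of joint turret between -1.087 and -1.007 rad)) and value of joint pull below 0.002 m and value of joint twist between -0.25 and 0.25 rad and angle between each of cup_mid, tin_mid's own z axis and vertical below 0.08 rad and height (world z) of cup_mid between 0.046 and 0.053 m and linear speed of each of cup, tin below 0.02 m/s and height (world z) of tin_mid between 0.042 and 0.049 m); the robot touches nothing.
It fails at once if the swinging stand strikes the cup or the tin (over 1 N) (contact force between turret and cup above 1 N or contact force between turret and tin above 1 N).
It fails at once if both the cup and the tin are shifted (over 25 mm) (distance of each of cup_mid, tin_mid from where it was at the start of the episode above 0.025 m).
It fails at once if the cup or the tin is tipped (over 0.6 rad) (angle between any of cup_mid, tin_mid's own z axis and vertical above 0.6 rad).
It fails at once if another thing on the desk is shifted by more than 20 mm (distance of any of mug, phone, gel, earbuds, mouse from where it was at the start of the episode above 0.02 m).
It also fails if it takes over 70 s, if anything falls off the work surface, if the arm or the gripper's body presses on something with over 40 N, if the wrist force passes 120 N, or if a joint passes its speed limit or range.

ROBOT

A 6-joint arm with a two-finger parallel gripper is mounted at the origin on the work surface. World frame = base frame: x ahead of the robot, y to its left, z up, the work surface at z = 0. Lengths are in m, angles in rad, forces in N, time in s.
With the tool pointing down it reaches from about 0.35 to 0.725 m from the base axis. Payload 6 kg.
Tool frame: the origin (TCP) lies at the very end of the fingers, on their centre line; the grasp point (between the pads) lies 19 mm behind it; z points along the fingers, y is the line along which they close (so a half turn about z gives the same grasp; the last joint's range is limited). The gripper opens to 85 mm and grips with 20 to 120 N. Pads are 22 mm wide; open, the fingers measure 114 mm over their backs; the gripper's body (76 mm by 85 mm) begins 54 mm behind the grasp point. The pads swing forward as they close: fully open they stand 13 mm farther back than shut.
Start: joints at [-0.838, 0.04, 0.085, 0, -1.615, -0.334], TCP at [0.233, -0.553, 0.231] pointing down, gripper open.
Joint ranges: [-2.56, 2.56], [-1.29, 2.01], [-1.08, 1.49], [-3.29, 1.98], [-2.81, -0.18], [-2.99, 2.99]. Speed limits (rad/s): [2.57, 2.57, 3.01, 3.14, 3.14, 3.14].

INTERFACE

Orientations are given as a unit quaternion [x, y, z, w].
In Python, from rig import sense, capture, robot gives the robot as it stands. The module is installed in compiled form; this text tells all that it offers.
- The arm moves only by the tool servo_tool, never from a script. Its argument "deltas" is a list that holds one entry, the list of rows, each a list of 7 numbers: the finger opening in mm, from 0 to 85.4, then the shift along the world's x, y, z in mm, then the turn, a rotation vector about the world's x, y, z in rad. In form: [[[jaw, dx, dy, dz, rx, ry, rz], ...]]. A call has 1 to 5 rows; each row is the pose to reach, as a shift and turn from the pose commanded when the call began; what a row does not reach only later rows make up. A row lasts 1/12 s, in which the tool goes at most 41.7 mm and 7.16 degrees, less where a joint would pass 70% of its speed; a pose out of reach is approached as far as the arm can. A call with a gripper value outside its range is refused whole. The fingers move at their own pace and stop on an object; the grip force is fixed at half the most. Time passes only in rows, so rows that repeat a pose let the fingers close. It gives the time, the measured TCP pose, the force, the opening and the grip force at its end, in the units of the state.
- sense(): the state, without advancing time (a new reading comes with each control period).
- capture(name): name is "scene" or "top"; returns a dict with "frame" (420x560x3 uint8, blue, green, red), "camera_matrix" (3x3 intrinsics, pixels), "dist_coeffs" ([k1, k2, p1, p2, k3] as OpenCV has them; the pictures are not rectified), "position" and "rotation" of the camera in the world. Camera axes: x right, y down, z forward; pixel columns grow to the right and rows downward; lengths in m; the calibration is good to about 2 mm. A picture is of the moment at which its call begins. There is no depth.
- robot.hand_in(): hands the job in; it is judged then, once.
The state is a dict: "clock": time; "joints": joint angles; "qvel": joint speeds; "tau": joint torques, N m; "ee_pos": TCP position; "tool_rot": TCP orientation; "ft_force": force on the tool from outside, world axes, zero at the start; "wrist_torque": the same for the moment, N m; "gripper_width": opening from 0.0 (shut) to 1.0 (fully open); "grasp_force": force on a finger pad.
Only numpy, scipy, OpenCV 4.12 (cv2) and the standard library are available. Lean on these libraries where they do the work, as an engineer would, in place of code of your own. Each camera call takes 0.05 s, during which the arm holds its last target. There are 200 camera calls.

## Working session

There is one attempt and no reset: what is moved stays moved. The work goes in short steps, Python scripts to look and compute and a tool call to move; the robot and the scene stay as the last step left them, time stands still between calls to the robot, and variables do not carry over. Pictures are saved under pics/ and viewed, at most 10 in all, crops included, and the job is handed in when it is done.

Besides the shell and the picture viewer there is one more tool, called after "Request:" as name(argument=value, ...), one argument or row to a line, values as JSON. servo_tool: Moves the arm, as the interface text tells. Its arguments: {"type":"object","properties":{"deltas":{"type":"array"}},"required":["deltas"]}

```bash
mkdir -p pics
cat > h.py <<'E'
import numpy as np, cv2
from rig import sense, capture, robot
def ray(c,uv):
    p=cv2.undistortPoints(np.array([[uv]],float),np.array(c["camera_matrix"]),np.array(c["dist_coeffs"]))[0,0]
    R=np.array(c["rotation"]); 
    return np.array(c["position"]),R@np.array([p[0],p[1],1.])
def onz(c,uv,z):
    o,d=ray(c,uv); return o+d*(z-o[2])/d[2]
def proj(c,P):
    R=np.array(c["rotation"]);r=cv2.Rodrigues(R.T)[0];t=-R.T@np.array(c["position"])
    return cv2.projectPoints(np.array(P,float).reshape(-1,1,3),r,t,np.array(c["camera_matrix"]),np.array(c["dist_coeffs"]))[0][:,0]
E
python3 - <<'E'
from h import *
import pickle
for n in("scene","top"):
    c=capture(n);pickle.dump(c,open(n+".pkl","wb"));cv2.imwrite(f"pics/{n}0.png",c["frame"]);print(n,c["position"],np.array(c["rotation"]).round(3).tolist(),c["camera_matrix"])
E
```

```text
scene [1.13733021 0.55141897 0.84666634] [0.359, 0.831, -0.389, -0.17] [[427.31406949   0.         280.85420229]
 [  0.         427.31406949 210.73394967]
 [  0.           0.           1.        ]]
top [ 0.34291426 -0.01537789  1.55017664] [0.715, -0.696, 0.056, -0.048] [[531.82647855   0.         276.98639741]
 [  0.         531.82647855 210.06312123]
 [  0.           0.           1.        ]]
```

```bash
sed -i 's/R=np.array(c\["rotation"\])/R=Rm(c)/' h.py
cat >> h.py <<'E'
from scipy.spatial.transform import Rotation
def Rm(c):
    r=np.array(c["rotation"]); return Rotation.from_quat(r).as_matrix() if r.size==4 else r
E
python3 -c "
from h import *;import pickle
for n in('scene','top'):
    c=pickle.load(open(n+'.pkl','rb'));print(onz(c,(280,210),0))"
```

```text
[ 0.39162451 -0.14719197  0.        ]
[ 0.57273525 -0.03768885  0.        ]
```

View pics/scene0.png

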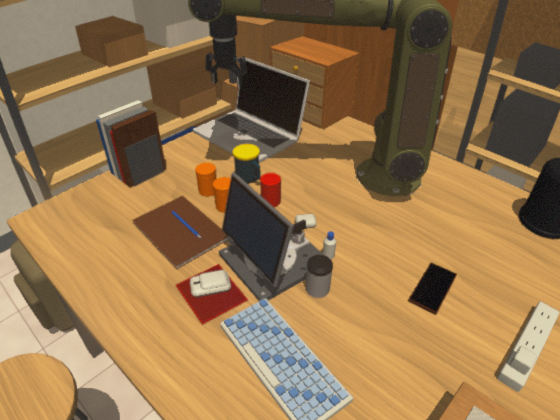

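View pics/top0.png

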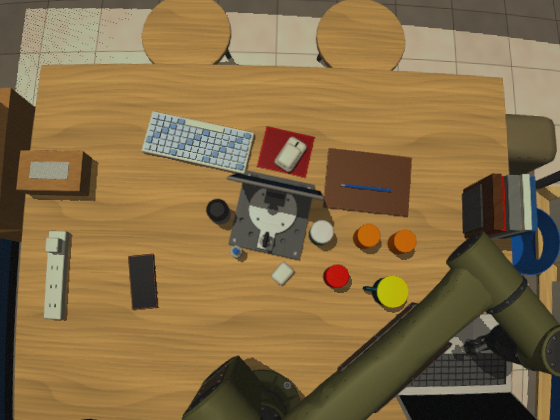

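```bash
python3 -c "
from h import *;import pickle
c=pickle.load(open('top.pkl','rb'))
a=cv2.resize(c['frame'][165:285,200:350],None,fx=5,fy=5,interpolation=cv2.INTER_CUBIC);cv2.imwrite('pics/crop1.png',a)"
```

```text
(no output)
```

View pics/crop1.png

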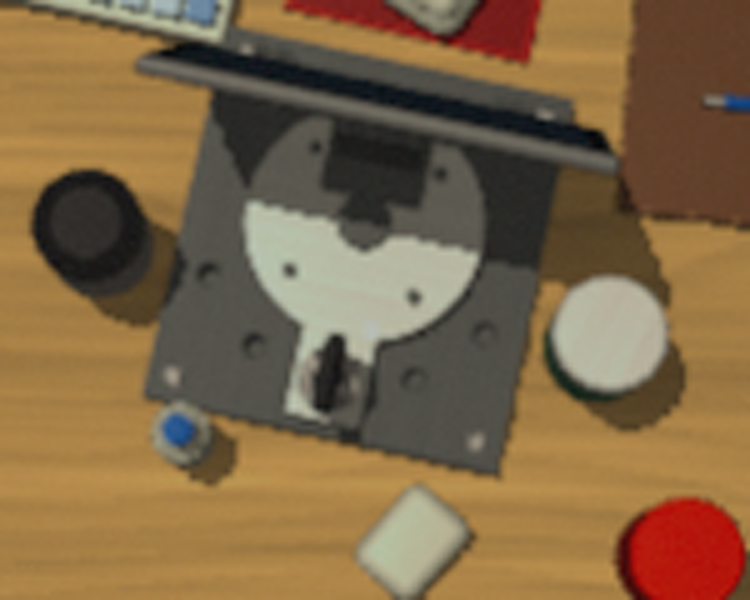

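```bash
cat >> h.py <<'E'
def cr(x,y): return (200+(x+.5)/5-.5,165+(y+.5)/5-.5)
E
python3 - <<'E'
from h import *;import pickle
c=pickle.load(open('top.pkl','rb'));s=pickle.load(open('scene.pkl','rb'))
g=cv2.cvtColor(c['frame'],cv2.COLOR_BGR2GRAY)
big=cv2.resize(g[165:285,200:350],None,fx=5,fy=5,interpolation=cv2.INTER_CUBIC).astype(float)
px=[];P=[]
for (x,y),a in zip([(207,273),(254,346),(415,379),(484,333)],[-60,-30,30,60]):
    for _ in range(3):
        w=big[int(y)-15:int(y)+16,int(x)-15:int(x)+16]; m=np.clip(np.median(w)-8-w,0,None)
        yy,xx=np.mgrid[int(y)-15:int(y)+16,int(x)-15:int(x)+16]; x,y=(m*xx).sum()/m.sum(),(m*yy).sum()/m.sum()
    print(a,x,y); px.append((x,y)); t=np.radians(180+a);P.append([.095*np.cos(t),.095*np.sin(t)])
px+= [(145,397),(500,475)];P+=[[-.125,.105],[-.125,-.105]]
W=np.array([onz(c,cr(*p),.016)[:2] for p in px]);P=np.array(P)
def fit(P,W):
    pc,wc=P.mean(0),W.mean(0);H=(P-pc).T@(W-wc);th=np.arctan2(H[0,1]-H[1,0],H[0,0]+H[1,1])
    R=np.array([[np.cos(th),-np.sin(th)],[np.sin(th),np.cos(th)]]);t=wc-R@pc
    print('axis',t,'yaw',np.degrees(th),'res mm',((P@R.T+t-W)*1e3).round(1).tolist());return R,t,th
fit(P[:4],W[:4]);R,t,th=fit(P,W)
kn=R@[-.095,0]+t;print('knob',kn,'proj top',proj(c,[[*kn,.093]]),'crop seen ~(330,372)','onz',onz(c,cr(331,372),.085))
print('cup',onz(c,cr(90,222),.1),'gel',onz(c,cr(180,430),.085),'tin',onz(c,cr(607,335),.092))
print('scene proj knob',proj(s,[[*kn,.093],[*kn,.08]]))
cp=onz(c,cr(90,222),.1);print('scene proj cup top',proj(s,[cp,[cp[0],cp[1],0]]))
for n,l in (('lcorner',[.07,.125]),('tabtop',[.024,0])):print(n,R@l+t)
tt=R@[.024,0]+t;print(proj(c,[[*tt,.236]]),proj(s,[[*tt,.236]]))
print(sense())
E
```

```text
-60 205.79754879709486 269.53154788924195
-30 251.19135802469137 339.81944444444446
30 408.7522236340534 374.25158831003813
60 481.0745341614907 327.2282608695652
axis [ 0.57409983 -0.01282929] yaw -10.501262383107484 res mm [[0.2, 0.7], [0.0, 0.6], [0.2, -1.0], [-0.4, -0.2]]
axis [ 0.57283817 -0.01380042] yaw -10.15712488951914 res mm [[-1.6, -0.5], [-1.6, -0.8], [-0.8, -2.5], [-1.3, -1.6], [1.4, 2.9], [3.9, 2.5]]
knob [0.47932703 0.00295266] proj top [[264.98525953 238.24751504]] crop seen ~(330,372) onz [0.47805037 0.00074249 0.085     ]
cup [0.55593533 0.13597277 0.1       ] gel [0.44361896 0.08308561 0.085     ] tin [ 0.50193172 -0.15111827  0.092     ]
scene proj knob [[298.55515562 223.07715519]
 [298.40727915 226.7069083 ]]
scene proj cup top [[319.15011479 261.42143535]
 [316.66591171 288.43540839]]
lcorner [0.66378465 0.09689618]
tabtop [ 0.59646204 -0.01803278]
[[274.12041141 186.737671  ]] [[260.35157466 197.02875659]]
{'clock': 0.1, 'joints': array([-8.38308694e-01,  4.07707819e-02,  8.39034767e-02, -3.97098556e-04,
       -1.61553786e+00, -3.33695383e-01]), 'qvel': array([-0.00073547, -0.00048206,  0.00337563, -0.00145639, -0.0007099 ,
       -0.00103466]), 'tau': array([-4.35947935e-03, -3.69346976e+01,  3.48282015e+01,  6.95156917e+00,
       -4.48920851e-03,  1.65372774e-05]), 'ee_pos': array([ 0.23292104, -0.5526103 ,  0.23036619]), 'tool_rot': array([-1.98085937e-01,  9.80184307e-01,  7.93604358e-04, -2.37971646e-04]), 'ft_force': array([ 0.19806515,  0.79961035, -0.61546618]), 'wrist_torque': array([-0.03141341,  0.03664977, -0.00848248]), 'grasp_force': 0.0, 'gripper_width': 1.0044856902422812}
```

```bash
python3 -c "
from h import *;import pickle
c=pickle.load(open('scene.pkl','rb'))
a=cv2.resize(c['frame'][170:305,210:350],None,fx=4.4,fy=4.4,interpolation=cv2.INTER_CUBIC);cv2.imwrite('pics/crop2.png',a)"
```

```text
(no output)
```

View pics/crop2.png

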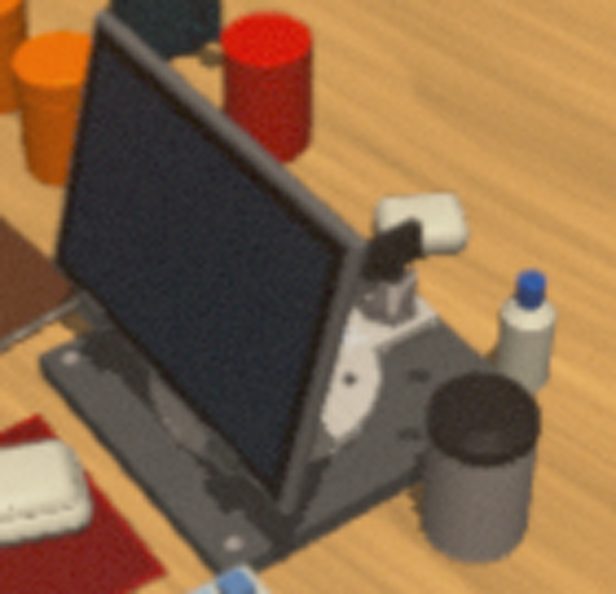

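Run:
```python
from h import *;import pickle
c=pickle.load(open('top.pkl','rb'));s=pickle.load(open('scene.pkl','rb'))
def blob(im,x0,x1,y0,y1,th):
    a=cv2.resize(im['frame'][y0:y1,x0:x1],None,fx=5,fy=5,interpolation=cv2.INTER_CUBIC).max(2)
    m=(a<th).astype(np.uint8);n,l,st,ce=cv2.connectedComponentsWithStats(m)
    i=1+np.argmax(st[1:,4]);k=np.array([x0,y0]);mu=cv2.moments((l==i).astype(np.uint8),True)
    ang=.5*np.degrees(np.arctan2(2*mu['mu11'],mu['mu20']-mu['mu02']))
    return k+(ce[i]+.5)/5-.5, st[i]/5, st[i][:2]/5+k, ang
for th in(45,55,65):
    print(th,'knob top',blob(c,258,275,228,250,th)); print('knob sc',blob(s,290,308,217,236,th))
    print('cup top',blob(c,203,230,195,226,th)); print('cup sc lid',blob(s,303,336,250,280,th+10))
for ax,yw in(((.5741,-.0128),-10.5),((.5728,-.0138),-10.16)):
    r=np.radians(yw);k=[ax[0]-.095*np.cos(r),ax[1]-.095*np.sin(r)]
    print(k,proj(c,[[*k,.093],[*k,.085]]),proj(s,[[*k,.0785]]))
    # rear corners + disc
    R=np.array([[np.cos(r),-np.sin(r)],[np.sin(r),np.cos(r)]])
    for l in([-.125,.105],[-.125,-.105]):print('corner',proj(c,[[*(R@l+ax),.016]]))
    for l in([0,.07],[0,-.07]):print('disc side crop',(proj(c,[[*(R@l+ax),.03]])-[200,165])*5)
for p in ([.556,.136],[.553,.134]): print(proj(c,[[*p,.1]]),proj(s,[[*p,.1],[*p,0]]))
```

```text
45 knob top (array([265.61272727, 239.75727273]), array([  5.2,   4.4,   5.6,  15. , 264. ]), array([263.2, 232.4]), np.float64(-78.44126462913361))
knob sc (array([295.15675676, 230.10810811]), array([ 5. , 13. ,  1.4,  1.2,  7.4]), array([295., 230.]), np.float64(24.053377732863044))
cup top (array([218.14036115, 211.00331869]), array([   4. ,    4.4,   23. ,   23. , 1229.4]), array([207. , 199.4]), np.float64(50.327810290651165))
cup sc lid (array([312.87869091, 268.51098182]), array([  4.6,  10.6,  18.6,  14.8, 275. ]), array([307.6, 260.6]), np.float64(43.358117765336644))
55 knob top (array([265.69540592, 239.85475142]), array([  5. ,   4.4,   6.4,  15. , 317.8]), array([263. , 232.4]), np.float64(-80.28244322351836))
knob sc (array([298.41496388, 227.73529412]), array([  2.8,   5.2,  12.6,  11.2, 387.6]), array([292.8, 222.2]), np.float64(-37.57838566936466))
cup top (array([218.17724163, 211.12386763]), array([   3.8,    4.4,   23.2,   24.6, 2163.6]), array([206.8, 199.4]), np.float64(54.05567151166862))
cup sc lid (array([318.94116887, 264.60654397]), array([   4.2,    5. , 
[... 793 characters left out ...]
165782]] [[298.49052195 227.63573277]]
corner [[227.07264359 242.7662572 ]]
corner [[298.13421921 257.94450037]]
disc side crop [[239.76254667 188.87983732]]
disc side crop [[476.44486485 238.98424374]]
[np.float64(0.479289695324173), np.float64(0.0029577719113851736)] [[264.98301068 238.26098324]
 [265.01164636 238.53165566]] [[298.4009367  227.11642582]]
corner [[227.60405183 243.4872049 ]]
corner [[298.76572261 258.24463426]]
disc side crop [[241.25910811 191.83584196]]
disc side crop [[478.27012712 240.56151506]]
[[217.59115777 208.97656434]] [[319.14181284 261.44141016]
 [316.65797591 288.455342  ]]
[[218.26746674 210.07135039]] [[319.28891587 260.36454044]
 [316.803609   287.38083498]]
```

Run:
```python
from h import *;import pickle
c=pickle.load(open('top.pkl','rb'));s=pickle.load(open('scene.pkl','rb'))
def fit(P,W):
    pc,wc=P.mean(0),W.mean(0);H=(P-pc).T@(W-wc);th=np.arctan2(H[0,1]-H[1,0],H[0,0]+H[1,1])
    R=np.array([[np.cos(th),-np.sin(th)],[np.sin(th),np.cos(th)]]);t=wc-R@pc
    print('axis',t,'yaw',np.degrees(th),'res',((P@R.T+t-W)*1e3).round(1).tolist());return R,t
a=np.radians(180+np.array([-60,-30,30,60]));P=np.r_[.095*np.c_[np.cos(a),np.sin(a)],[[-.125,.105],[-.125,-.105]]]
px=[(207,273),(254,346),(415,379),(484,333),(145,397),(500,475)]
W=np.array([onz(c,cr(*p),.016)[:2] for p in px]);R,t=fit(P,W);k=R@[-.095,0]+t;print(k,proj(c,[[*k,.093]]),proj(s,[[*k,.0785]]))
print('knob top z.093',onz(c,(265.5,239.3),.093),'scene z.0785',onz(s,(298.4,227.5),.0785))
print('cup top',onz(c,(218.1,210.6),.1),'scene lid',onz(s,(318.9,264.6),.1))
def tri(u,v):
    (o,d),(p,e)=ray(c,u),ray(s,v);A=np.c_[d,-e];q=np.linalg.lstsq(A,p-o,rcond=None)[0];return (o+d*q[0]+p+e*q[1])/2,np.linalg.norm(o+d*q[0]-p-e*q[1])
print(tri((265.5,239.5),(298.4,227.5)))
g=s['frame'][262:302,300:340].copy()
h=cv2.cvtColor(g,cv2.COLOR_BGR2HSV);m=(h[...,1]<70).astype(np.uint8);n,l,st,ce=cv2.connectedComponentsWithStats(m);i=1+np.argmax(st[1:,4]);print('cup bbox scene',st[i][:5]+[300,262,0,0,0])
```

```text
axis [ 0.57085398 -0.01545338] yaw -10.379601586856234 res [[-1.2, -1.3], [0.2, -0.5], [-0.3, -0.1], [-0.2, -1.2], [-0.1, 1.7], [1.6, 1.4]]
[0.47740859 0.00166268] [[265.43435587 238.95518351]] [[298.50168663 226.55624617]]
knob top z.093 [0.47646249 0.00145515 0.093     ] scene z.0785 [0.48044886 0.00397532 0.0785    ]
cup top [0.55151424 0.13440143 0.1       ] scene lid [0.56440111 0.14213825 0.1       ]
(array([0.47756236, 0.00161674, 0.07514851]), np.float64(7.237059338475927e-05))
cup bbox scene [300 262  31  35 764]
```

The overview and crops show these things:
- **Keyboard:** at top px (197,142), on the stand's left (+y), so the target is +60°.
- **Cup:** steel with a black lid, top (218,211) / scene (319,277). It is the only such cup and stands on the keyboard side, so it's in the way.
- **Tin candidates:** red (337,276), orange (368,236) and (404,242), and the metal-lidded one with a green side (321,231). The green one is the tin, and it stays where it is.
- **Measured positions:** knob about (0.478, 0.002), swivel axis (0.571, -0.015), base yaw -10.4°.

Next I move to the cup.

Request:
servo_tool(
  deltas=[
    [[85,60,150,69,0,0,-0.3],[85,60,150,69,0,0,-0.3],[85,60,150,69,0,0,-0.3],[85,60,150,69,0,0,-0.3],[85,60,150,69,0,0,-0.3]],
  ],
)

```text
clock: 0.52
ee_pos: [0.2942, -0.4003, 0.3036]
tool_rot: [-0.05, 0.999, -0.001, 0.002]
ft_force: [0.6, -0.7, 1.5]
gripper_width: 0.994
grasp_force: 0.0
```

Request:
servo_tool(
  deltas=[
    [[85,67,153,0,0,0,-0.28],[85,67,153,0,0,0,-0.28],[85,67,153,0,0,0,-0.28],[85,67,153,0,0,0,-0.28],[85,67,153,0,0,0,-0.28]],
  ],
)

```text
clock: 0.93
ee_pos: [0.3612, -0.2464, 0.2999]
tool_rot: [0.089, 0.996, 0.001, 0.0]
ft_force: [-0.1, -1.3, 0.2]
gripper_width: 0.999
grasp_force: 0.0
```

Request:
servo_tool(
  deltas=[
    [[85,20,175,0,0,0,0],[85,20,175,0,0,0,0],[85,20,175,0,0,0,0],[85,20,175,0,0,0,0],[85,20,175,0,0,0,0]],
  ],
)

```text
clock: 1.35
ee_pos: [0.3802, -0.0704, 0.2996]
tool_rot: [0.088, 0.996, 0.001, -0.0]
ft_force: [1.1, -0.2, 1.1]
gripper_width: 0.994
grasp_force: 0.0
```

Request:
servo_tool(
  deltas=[
    [[85,40,180,0,0,0,0],[85,40,180,0,0,0,0],[85,40,180,0,0,0,0],[85,40,180,0,0,0,0],[85,40,180,0,0,0,0]],
  ],
)

```text
clock: 1.77
ee_pos: [0.42, 0.1089, 0.2987]
tool_rot: [0.089, 0.996, -0.0, -0.001]
ft_force: [0.4, 0.1, -0.5]
gripper_width: 0.993
grasp_force: 0.0
```

Request:
servo_tool(
  deltas=[
    [[85,131,30,-100,0,0,0],[85,131,30,-100,0,0,0],[85,131,30,-100,0,0,0],[85,131,30,-100,0,0,0],[85,131,30,-100,0,0,0]],
  ],
)

```text
clock: 2.18
ee_pos: [0.5515, 0.1352, 0.1885]
tool_rot: [0.091, 0.996, -0.004, -0.007]
ft_force: [-1.5, 0.0, -4.0]
gripper_width: 0.997
grasp_force: 0.0
```

Run:
```python
from h import *
print(sense()['ee_pos'],sense()['joints'])
a=capture('top')['frame'][150:300,160:360];b=capture('scene')['frame'][160:310,230:430]
cv2.imwrite('pics/m1.png',cv2.resize(np.hstack([a,b]),None,fx=2,fy=2,interpolation=cv2.INTER_CUBIC))
```

```text
[0.55150307 0.13524965 0.18847608] [ 0.59181341 -0.03035861 -0.06260431 -0.00311891 -1.55526027 -2.34450244]
```

View pics/m1.png

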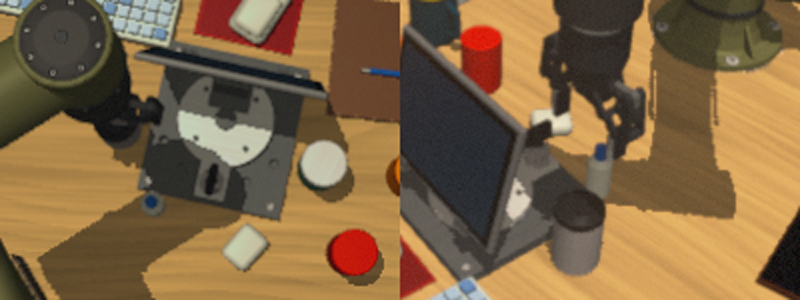

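Run:
```python
from h import *
s=capture('scene');t=capture('top');x=sense();p=x['ee_pos'];R=Rotation.from_quat(x['tool_rot']).as_matrix();print(p,x['tool_rot'])
T=[p,p-.013*R[:,2]+.05*R[:,1],p-.013*R[:,2]-.05*R[:,1]]
f=s['frame'].copy()
for q in proj(s,T): cv2.drawMarker(f,tuple(int(round(v)) for v in q),(0,0,255),0,5)
g=t['frame'].copy()
for q in proj(t,T): cv2.drawMarker(g,tuple(int(round(v)) for v in q),(0,0,255),0,5)
print(proj(s,T),proj(t,T))
cv2.imwrite('pics/m2.png',cv2.resize(np.hstack([f[180:310,260:360],g[165:295,170:270]]),None,fx=4,fy=4,interpolation=cv2.INTER_CUBIC))
```

```text
[0.55112704 0.1348425  0.20150905] [9.05203328e-02 9.95894285e-01 1.98347506e-04 7.76508726e-04]
[[322.92680052 228.85718355]
 [338.42646607 236.89957969]
 [309.11983106 212.91004454]] [[214.0989087  205.01331075]
 [194.55627139 200.22042118]
 [232.69738197 208.255614  ]]
```

View pics/m2.png

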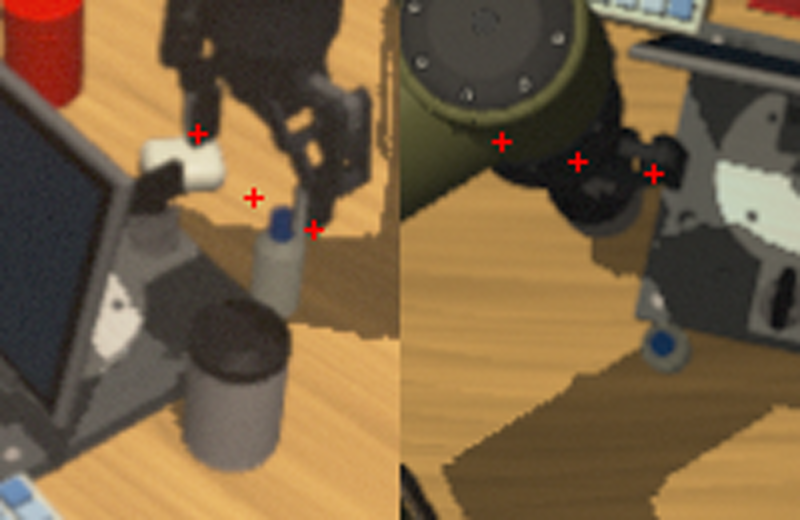

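Projected tool points land on the fingertips (scene (309,213), (338,237)), so the calibration agrees with the arm. I descend and grasp the cup.

Request:
servo_tool(
  deltas=[
    [[85,0,0,-35,0,0,0],[85,0,0,-70,0,0,0],[85,0,0,-105,0,0,0],[85,0,0,-135,0,0,0],[85,0,0,-155,0,0,0]],
  ],
)

```text
clock: 2.8
ee_pos: [0.55, 0.1351, 0.0449]
tool_rot: [0.09, 0.996, 0.001, 0.001]
ft_force: [0.8, -0.7, -0.1]
gripper_width: 0.993
grasp_force: 0.0
```

Request:
servo_tool(
  deltas=[
    [[85,0,0,0,0,0,0],[50,0,0,0,0,0,0],[50,0,0,0,0,0,0],[50,0,0,0,0,0,0],[50,0,0,0,0,0,0]],
  ],
)

```text
clock: 3.22
ee_pos: [0.5531, 0.1362, 0.0497]
tool_rot: [0.09, 0.996, 0.002, 0.003]
ft_force: [-2.1, 1.9, 7.7]
gripper_width: 0.722
grasp_force: 64.9
```

Request:
servo_tool(
  deltas=[
    [[50,0,0,20,0,0,0],[50,0,0,45,0,0,0],[50,0,0,60,0,0,0],[50,-5,20,60,0,0,0],[50,-10,45,60,0,0,0]],
  ],
)

```text
clock: 3.63
ee_pos: [0.542, 0.1801, 0.1084]
tool_rot: [0.092, 0.996, 0.002, 0.002]
ft_force: [0.4, 1.4, -2.0]
gripper_width: 0.718
grasp_force: 65.9
```

Request:
servo_tool(
  deltas=[
    [[50,-5,30,0,0,0,0],[50,-15,60,0,0,0,0],[50,-20,80,0,0,0,0],[50,-20,80,0,0,0,0],[50,-20,80,0,0,0,0]],
  ],
)

```text
clock: 4.05
ee_pos: [0.5207, 0.2613, 0.1063]
tool_rot: [0.09, 0.996, 0.001, 0.0]
ft_force: [-0.7, -0.0, -2.5]
gripper_width: 0.714
grasp_force: 66.0
```

Request:
servo_tool(
  deltas=[
    [[50,0,0,-15,0,0,0],[50,0,0,-35,0,0,0],[50,0,0,-50,0,0,0],[50,0,0,-55,0,0,0],[50,0,0,-55,0,0,0]],
  ],
)

```text
clock: 4.47
ee_pos: [0.5212, 0.2592, 0.0506]
tool_rot: [0.091, 0.996, -0.0, -0.0]
ft_force: [-0.4, -0.3, -0.7]
gripper_width: 0.72
grasp_force: 66.0
```

Request:
servo_tool(
  deltas=[
    [[50,0,0,-1.5,0,0,0],[50,0,0,-1.5,0,0,0],[50,0,0,-1.5,0,0,0]],
  ],
)

```text
clock: 4.72
ee_pos: [0.5215, 0.2599, 0.0497]
tool_rot: [0.091, 0.996, 0.0, 0.001]
ft_force: [1.0, -0.7, -0.5]
gripper_width: 0.721
grasp_force: 66.1
```

Request:
servo_tool(
  deltas=[
    [[50,0,0,-1.5,0,0,0],[50,0,0,-1.5,0,0,0],[50,0,0,-1.5,0,0,0]],
  ],
)

```text
clock: 4.97
ee_pos: [0.5218, 0.26, 0.0496]
tool_rot: [0.09, 0.996, 0.0, 0.001]
ft_force: [-3.2, -2.5, 7.8]
gripper_width: 0.722
grasp_force: 66.4
```

Request:
servo_tool(
  deltas=[
    [[85,0,0,0,0,0,0],[85,0,0,0,0,0,0],[85,0,0,0,0,0,0],[85,0,0,0,0,0,0],[85,0,0,15,0,0,0]],
  ],
)

```text
clock: 5.38
ee_pos: [0.5193, 0.2592, 0.0589]
tool_rot: [0.091, 0.996, -0.002, -0.002]
ft_force: [0.2, -0.5, -0.4]
gripper_width: 0.998
grasp_force: 0.0
```

Request:
servo_tool(
  deltas=[
    [[85,0,0,40,0,0,0],[85,0,0,80,0,0,0],[85,0,0,110,0,0,0],[85,-20,-20,120,0,0,0],[85,-50,-45,120,0,0,0]],
  ],
)

```text
clock: 5.8
ee_pos: [0.4725, 0.2159, 0.185]
tool_rot: [0.09, 0.996, 0.001, 0.002]
ft_force: [-0.6, -0.8, 1.4]
gripper_width: 0.998
grasp_force: 0.0
```

Request:
servo_tool(
  deltas=[
    [[40,2,-40,0,0,0,0],[40,4,-80,0,0,0,0],[40,6,-120,0,0,0,0],[40,7,-160,0,0,0,0],[40,7,-195,0,0,0,0]],
  ],
)

```text
clock: 6.22
ee_pos: [0.4777, 0.0181, 0.1825]
tool_rot: [0.09, 0.996, 0.0, 0.0]
ft_force: [0.6, -0.0, -0.1]
gripper_width: 0.467
grasp_force: 0.0
```

Request:
servo_tool(
  deltas=[
    [[40,0,-18,-10,0,0,0],[40,0,-18,-30,0,0,0],[40,0,-18,-50,0,0,0],[40,0,-18,-50,0,0,0]],
  ],
)

```text
clock: 6.55
ee_pos: [0.4759, 0.0015, 0.128]
tool_rot: [0.091, 0.996, -0.0, -0.003]
ft_force: [-0.3, 0.2, -1.4]
gripper_width: 0.469
grasp_force: 0.0
```

Run:
```python
from h import *
s=capture('scene');t=capture('top');x=sense();print(x['ee_pos'],x['tool_rot'],x['gripper_width'],x['joints'])
f=s['frame'].copy();P=[[.4776,.0017,.093],[.4776,.0017,.064],x['ee_pos']]
for q in proj(s,P): cv2.drawMarker(f,tuple(int(round(v)) for v in q),(0,0,255),0,5)
a=cv2.resize(f[170:300,245:355],None,fx=4,fy=4,interpolation=cv2.INTER_CUBIC)
b=cv2.resize(t['frame'][180:280,150:250],(340,520))
cv2.imwrite('pics/m3.png',np.hstack([a,b]))
```

```text
[0.47780778 0.00187482 0.13235017] [ 9.04515662e-02  9.95900699e-01 -4.16394986e-04 -3.71516413e-04] 0.4666837913337091 [ 4.28031476e-01 -2.85010214e-01 -3.91463137e-01  3.56968051e-04
 -1.46540153e+00 -2.18001629e+00]
```

View pics/m3.png

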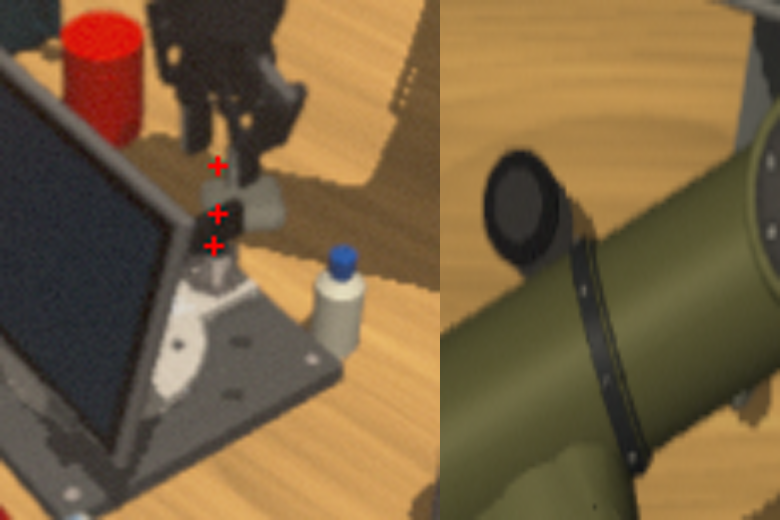

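The cup stands upright on bare desk (right half of the picture), and the fingers straddle the wing knob near (215,225) in the crop. I descend on the knob and grip it.

Request:
servo_tool(
  deltas=[
    [[40,0,0,-25,0,0,0],[40,0,0,-50,0,0,0],[40,0,0,-63,0,0,0],[40,0,0,-67,0,0,0],[40,0,0,-67,0,0,0]],
  ],
)

```text
clock: 7.07
ee_pos: [0.4783, 0.0023, 0.0658]
tool_rot: [0.09, 0.996, -0.0, 0.0]
ft_force: [0.2, 1.0, 0.2]
gripper_width: 0.469
grasp_force: 0.0
```

Request:
servo_tool(
  deltas=[
    [[5,0,0,0,0,0,0],[5,0,0,0,0,0,0],[5,0,0,0,0,0,0],[5,0,0,0,0,0,0],[5,0,0,0,0,0,0]],
  ],
)

```text
clock: 7.48
ee_pos: [0.4791, 0.0023, 0.0673]
tool_rot: [0.09, 0.996, 0.0, 0.002]
ft_force: [-1.3, 0.1, 6.1]
gripper_width: 0.124
grasp_force: 59.1
```

Request:
servo_tool(
  deltas=[
    [[5,0,0,5,0,0,0],[5,0,0,10,0,0,0],[5,0,0,15,0,0,0],[5,0,0,18,0,0,0],[5,0,0,18,0,0,0]],
  ],
)

```text
clock: 7.9
ee_pos: [0.4786, 0.0024, 0.0824]
tool_rot: [0.091, 0.996, 0.001, 0.001]
ft_force: [8.1, -1.7, -12.5]
gripper_width: 0.128
grasp_force: 58.2
```

Request:
servo_tool(
  deltas=[
    [[5,0,0,0.5,0,0,0.1],[5,0,0,0.5,0,0,0.2],[5,0,0,0.5,0,0,0.3],[5,0,0,0.5,0,0,0.4],[5,0,0,0.5,0,0,0.5]],
  ],
)

```text
clock: 8.32
ee_pos: [0.4785, 0.0026, 0.0822]
tool_rot: [-0.161, 0.987, 0.001, 0.001]
ft_force: [8.9, -0.9, -11.9]
gripper_width: 0.132
grasp_force: 58.3
```

```bash
python3 -c "
from h import *
x=sense();print(x['ee_pos'],x['tool_rot'],x['ft_force'],x['wrist_torque'],x['grasp_force'])"
```

```text
[0.4785265  0.00257053 0.08215646] [-1.60980797e-01  9.86957226e-01  6.04649042e-04  5.01607868e-04] [  8.93947615  -0.92917227 -11.9283738 ] [-0.19541475 -3.36871912 -0.00643535] 58.34040105342865
```

Request:
servo_tool(
  deltas=[
    [[5,0,0,0,0,0,0.12],[5,0,0,0,0,0,0.24],[5,0,0,0,0,0,0.36],[5,0,0,0,0,0,0.47],[5,0,0,0,0,0,0.55]],
  ],
)

```text
clock: 8.73
ee_pos: [0.4783, 0.0026, 0.082]
tool_rot: [-0.423, 0.906, 0.001, 0.0]
ft_force: [8.1, 0.1, -12.4]
gripper_width: 0.126
grasp_force: 58.5
```

Request:
servo_tool(
  deltas=[
    [[5,0,0,-2,0,0,0],[5,0,0,-4,0,0,0],[5,0,0,-5,0,0,0],[5,0,0,-6,0,0,0],[5,0,0,-6,0,0,0]],
  ],
)

```text
clock: 9.15
ee_pos: [0.4784, 0.0025, 0.0779]
tool_rot: [-0.421, 0.907, 0.0, 0.001]
ft_force: [3.6, 1.6, -3.5]
gripper_width: 0.128
grasp_force: 59.7
```

```bash
python3 -c "
from h import *
x=sense();print(x['ee_pos'],x['tool_rot'],x['ft_force'],x['wrist_torque'],x['grasp_force'])"
```

```text
[0.47835741 0.00247156 0.07792965] [-4.20921494e-01  9.07096879e-01  1.88035210e-04  5.59765796e-04] [ 3.6499923   1.58855034 -3.51113268] [ 4.02033694e-01 -1.44165335e+00  1.26079975e-04] 59.718058705329895
```

Request:
servo_tool(
  deltas=[
    [[40,0,0,0,0,0,0],[40,0,0,0,0,0,0],[40,0,0,0,0,0,0],[40,0,0,0,0,0,0],[40,0,0,0,0,0,0]],
  ],
)

```text
clock: 9.57
ee_pos: [0.4779, 0.002, 0.0779]
tool_rot: [-0.421, 0.907, -0.0, -0.0]
ft_force: [-0.9, 0.4, -0.4]
gripper_width: 0.469
grasp_force: 0.0
```

Request:
servo_tool(
  deltas=[
    [[40,0,0,0,0,0,0],[40,0,0,0,0,0,0],[40,0,0,0,0,0,0]],
  ],
)

```text
clock: 9.82
ee_pos: [0.478, 0.0021, 0.0778]
tool_rot: [-0.421, 0.907, 0.0, -0.0]
ft_force: [0.3, 0.3, 0.2]
gripper_width: 0.471
grasp_force: 0.0
```

Run:
```python
from h import *
s=capture('scene');x=sense();print(x['ee_pos'],x['tool_rot'],x['ft_force'])
f=s['frame'].copy()
for q in proj(s,[[.4776,.0017,.1037],[.4776,.0017,.093]]): print(q)
cv2.imwrite('pics/m4.png',cv2.resize(f[190:270,255:345],None,fx=6,fy=6,interpolation=cv2.INTER_CUBIC))
```

```text
[0.47796025 0.00207261 0.07774645] [-4.20860690e-01  9.07125280e-01  2.69437811e-05 -8.07605660e-05] [-0.06620339 -0.109167    0.95575025]
[298.75363583 219.52644849]
[298.63027547 222.55333706]
```

View pics/m4.png

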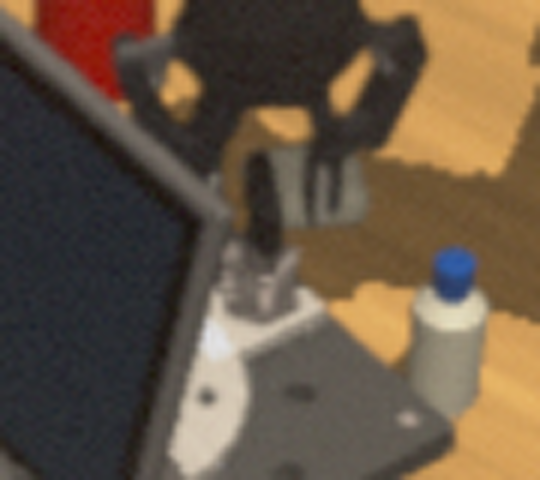

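The wing now points across and is free between the open fingers, at crop (262,200), so the plunger is parked. I regrip it and swing the turret by the knob along its arc.

```bash
python3 -c "
import numpy as np
v=.095*np.exp(1j*np.radians(169.6))
for a0 in(0,30):
  for a in(6,12,18,24,30):
    d=v*(np.exp(1j*np.radians(a0+a))-np.exp(1j*np.radians(a0)));print(a0+a,(d.real*1e3).round(1),(d.imag*1e3).round(1),round(np.radians(a),3))"
```

```text
6 -1.3 -9.9 0.105
12 -1.5 -19.8 0.209
18 -0.7 -29.7 0.314
24 1.1 -39.5 0.419
30 3.9 -49.0 0.524
36 3.8 -9.2 0.105
42 8.6 -17.9 0.209
48 14.2 -26.1 0.314
54 20.7 -33.6 0.419
60 27.9 -40.5 0.524
```

Request:
servo_tool(
  deltas=[
    [[5,0,0,0,0,0,0],[5,0,0,0,0,0,0],[5,0,0,0,0,0,0],[5,0,0,0,0,0,0],[5,0,0,0,0,0,0]],
  ],
)

```text
clock: 10.28
ee_pos: [0.4782, 0.0021, 0.0779]
tool_rot: [-0.421, 0.907, -0.0, 0.0]
ft_force: [1.7, -0.9, 0.2]
gripper_width: 0.129
grasp_force: 59.6
```

Request:
servo_tool(
  deltas=[
    [[5,-1.3,-9.9,0,0,0,0.105],[5,-1.5,-19.8,0,0,0,0.209],[5,-0.7,-29.7,0,0,0,0.314],[5,1.1,-39.5,0,0,0,0.419],[5,3.9,-49,0,0,0,0.524]],
  ],
)

```text
clock: 10.7
ee_pos: [0.4819, -0.0467, 0.0779]
tool_rot: [-0.644, 0.765, 0.0, 0.0]
ft_force: [1.2, 2.7, 0.8]
gripper_width: 0.128
grasp_force: 59.7
```

```bash
python3 -c "
from h import *
x=sense();print(x['ee_pos'],x['tool_rot'],x['ft_force'],x['wrist_torque'],x['grasp_force'])"
```

```text
[ 0.48190655 -0.04672273  0.07792155] [-6.43641855e-01  7.65326619e-01  3.73606615e-04  4.34872949e-04] [1.23660233 2.68148019 0.84270408] [ 0.96593518 -0.1758237   0.08469196] 59.73833620548248
```

Tracking well. I continue to 60°.

Request:
servo_tool(
  deltas=[
    [[5,3.8,-9.2,0,0,0,0.105],[5,8.6,-17.9,0,0,0,0.209],[5,14.2,-26.1,0,0,0,0.314],[5,20.7,-33.6,0,0,0,0.419],[5,27.9,-40.5,0,0,0,0.524]],
  ],
)

```text
clock: 11.12
ee_pos: [0.5097, -0.0875, 0.0779]
tool_rot: [0.82, -0.573, -0.0, 0.0]
ft_force: [-2.0, 2.9, 2.3]
gripper_width: 0.13
grasp_force: 59.9
```

Request:
servo_tool(
  deltas=[
    [[5,0,0,0,0,0,0],[5,0,0,0,0,0,0],[5,0,0,0,0,0,0]],
  ],
)

```text
clock: 11.37
ee_pos: [0.5098, -0.0874, 0.0779]
tool_rot: [0.817, -0.576, 0.0, 0.0]
ft_force: [0.9, -1.4, 1.9]
gripper_width: 0.124
grasp_force: 59.7
```

Run:
```python
from h import *
s=capture('scene');x=sense();print(x['ee_pos'],x['tool_rot'],x['ft_force'],x['wrist_torque'],x['grasp_force'])
q=x['tool_rot'];print('yline',np.degrees(np.arctan2(q[1]**2-q[0]**2,2*q[0]*q[1])))
cv2.imwrite('pics/m5.png',cv2.resize(s['frame'][150:300,210:370],None,fx=4,fy=4,interpolation=cv2.INTER_CUBIC))
```

```text
[ 0.50972013 -0.08733216  0.07792782] [ 8.17634103e-01 -5.75738147e-01  2.31108614e-04  7.54094621e-05] [ 1.57150018 -2.40855818  0.42341785] [-0.60044823 -0.47452362 -0.07295147] 59.67101454734802
yline -160.3026853960818
```

View pics/m5.png

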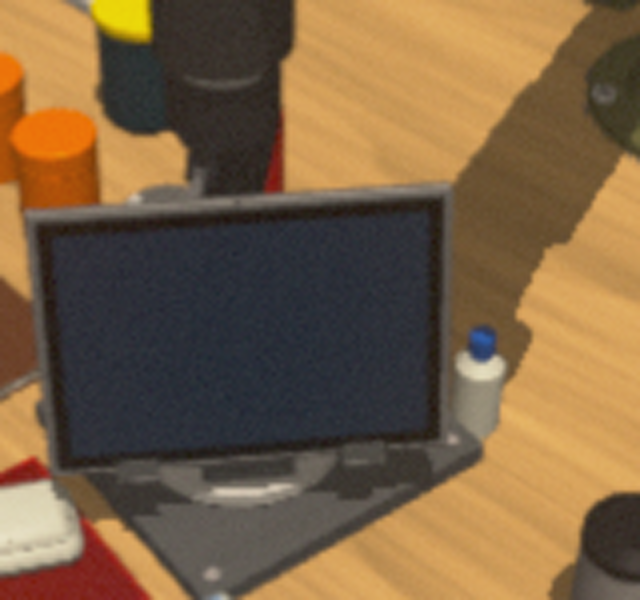

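The tablet has swung to face the keyboard, and the tool yaw reads +120° against the start. Next I lift the plunger and twist it back.

Request:
servo_tool(
  deltas=[
    [[5,0,0,2,0,0,0],[5,0,0,4,0,0,0],[5,0,0,6,0,0,0],[5,0,0,6.5,0,0,0],[5,0,0,6.5,0,0,0]],
  ],
)

```text
clock: 11.83
ee_pos: [0.5086, -0.0867, 0.0826]
tool_rot: [0.818, -0.575, -0.002, 0.001]
ft_force: [-0.2, 2.5, -12.3]
gripper_width: 0.13
grasp_force: 58.3
```

Request:
servo_tool(
  deltas=[
    [[5,0,0,0,0,0,-0.1],[5,0,0,0,0,0,-0.21],[5,0,0,0,0,0,-0.32],[5,0,0,0,0,0,-0.43],[5,0,0,0,0,0,-0.53]],
  ],
)

```text
clock: 12.25
ee_pos: [0.5089, -0.0868, 0.0829]
tool_rot: [-0.637, 0.771, 0.001, -0.001]
ft_force: [0.1, 2.9, -12.4]
gripper_width: 0.129
grasp_force: 58.3
```

Request:
servo_tool(
  deltas=[
    [[5,0,0,0,0,0,-0.11],[5,0,0,0,0,0,-0.22],[5,0,0,0,0,0,-0.33],[5,0,0,0,0,0,-0.43],[5,0,0,0,0,0,-0.52]],
  ],
)

```text
clock: 12.67
ee_pos: [0.509, -0.0868, 0.083]
tool_rot: [-0.418, 0.909, 0.001, -0.001]
ft_force: [0.5, 2.2, -12.0]
gripper_width: 0.126
grasp_force: 58.4
```

Run:
```python
from h import *
x=sense();print(x['ee_pos'],x['tool_rot'],x['ft_force'],x['wrist_torque'],x['grasp_force'])
q=x['tool_rot'];print('yline',np.degrees(np.arctan2(q[1]**2-q[0]**2,2*q[0]*q[1])))
```

```text
[ 0.5089769  -0.08682386  0.08298798] [-4.17643367e-01  9.08610068e-01  1.00048812e-03 -8.72597361e-04] [  0.54582457   2.18925512 -12.02209998] [ 0.89564292 -0.36026134  0.06317296] 58.38557302951813
yline 139.37183151573464
```

Request:
servo_tool(
  deltas=[
    [[5,0,0,-4,0,0,0],[5,0,0,-8,0,0,0],[5,0,0,-11,0,0,0],[5,0,0,-14,0,0,0],[5,0,0,-17,0,0,0]],
  ],
)

```text
clock: 13.08
ee_pos: [0.5099, -0.0875, 0.0674]
tool_rot: [-0.421, 0.907, -0.0, -0.0]
ft_force: [-2.2, 2.8, 6.5]
gripper_width: 0.124
grasp_force: 61.9
```

Request:
servo_tool(
  deltas=[
    [[5,0,0,-2,0,0,0],[5,0,0,-2,0,0,0],[5,0,0,-2,0,0,0]],
  ],
)

```text
clock: 13.33
ee_pos: [0.5106, -0.088, 0.0674]
tool_rot: [-0.42, 0.907, -0.001, 0.001]
ft_force: [-4.0, 1.4, 3.9]
gripper_width: 0.128
grasp_force: 60.7
```

The knob bottoms at z = 0.0674 m, the same as when it was locked, so the pin is home. I release and retract.

Request:
servo_tool(
  deltas=[
    [[35,0,0,2,0,0,0],[35,0,0,2,0,0,0],[35,0,0,2,0,0,0],[35,0,0,2,0,0,0],[35,0,0,5,0,0,0]],
  ],
)

```text
clock: 13.75
ee_pos: [0.5096, -0.0874, 0.0698]
tool_rot: [-0.42, 0.908, 0.0, -0.0]
ft_force: [0.0, 0.3, -0.0]
gripper_width: 0.41
grasp_force: 0.0
```

Request:
servo_tool(
  deltas=[
    [[35,0,0,20,0,0,0],[35,0,0,50,0,0,0],[35,0,0,90,0,0,0],[35,-20,0,120,0,0,0],[35,-50,-10,140,0,0,0]],
  ],
)

```text
clock: 14.17
ee_pos: [0.4608, -0.097, 0.2134]
tool_rot: [-0.42, 0.907, -0.001, 0.001]
ft_force: [-0.2, -1.5, 0.5]
gripper_width: 0.41
grasp_force: 0.0
```

Request:
servo_tool(
  deltas=[
    [[35,-10,-40,40,0,0,0],[35,-30,-80,60,0,0,0],[35,-50,-120,60,0,0,0],[35,-60,-160,60,0,0,0],[35,-60,-190,60,0,0,0]],
  ],
)

```text
clock: 14.58
ee_pos: [0.4001, -0.279, 0.2725]
tool_rot: [-0.42, 0.907, -0.002, 0.002]
ft_force: [1.7, 1.0, -0.0]
gripper_width: 0.405
grasp_force: 0.0
```

Run:
```python
from h import *
t=capture('top');s=capture('scene');print(sense()['ee_pos'])
a=t['frame'][160:290,180:360]
cv2.imwrite('pics/m6.png',np.hstack([cv2.resize(a,(540,390)),cv2.resize(s['frame'][175:305,260:345],(255,390))]))
r=np.radians(-10.4+60);ax=np.array([.5709,-.0154]);k=ax-.095*np.array([np.cos(r),np.sin(r)]);print('knob locked top px',proj(t,[[*k,.093]]),'crop',(proj(t,[[*k,.093]])-[180,160])*3)
```

```text
[ 0.39921355 -0.28199777  0.27025822]
knob locked top px [[298.17103964 228.29614058]] crop [[354.51311892 204.88842174]]
```

View pics/m6.png

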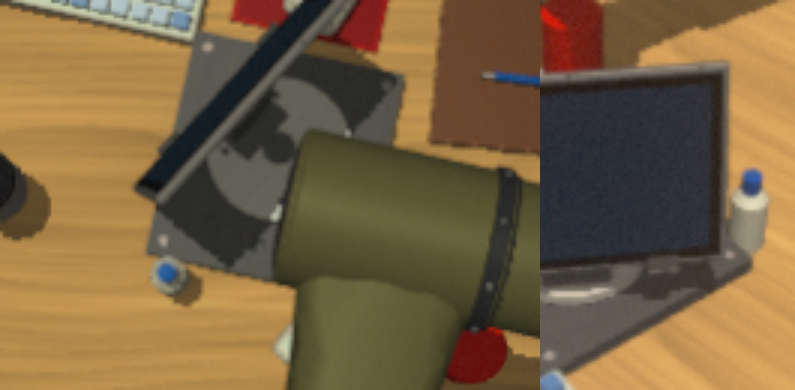

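The stand faces the keyboard and the cup and gel are in place, but the arm hides the knob. I move it aside and check the knob and tin numerically.

Request:
servo_tool(
  deltas=[
    [[35,-30,-40,10,0,0,0],[35,-55,-75,20,0,0,0],[35,-80,-110,20,0,0,0],[35,-110,-140,20,0,0,0],[35,-130,-165,20,0,0,0]],
  ],
)

```text
clock: 15.1
ee_pos: [0.2725, -0.4405, 0.2907]
tool_rot: [-0.42, 0.907, -0.001, 0.0]
ft_force: [1.8, -0.3, 0.3]
gripper_width: 0.408
grasp_force: 0.0
```

Run:
```python
from h import *;import pickle
t=capture('top');t0=pickle.load(open('top.pkl','rb'))
def blobs(c,x0,x1,y0,y1,th):
    a=cv2.resize(c['frame'][y0:y1,x0:x1],None,fx=5,fy=5,interpolation=cv2.INTER_CUBIC).max(2)
    n,l,st,ce=cv2.connectedComponentsWithStats((a<th).astype(np.uint8))
    for i in range(1,n):
        if 150<st[i,4]<4000:
            mu=cv2.moments((l==i).astype(np.uint8),True);print(th,(np.array([x0,y0])+(ce[i]+.5)/5-.5).round(1),st[i,4]/25,'ang',round(.5*np.degrees(np.arctan2(2*mu['mu11'],mu['mu20']-mu['mu02'])),1))
print('wing, expected (298.2,228.3), img angle of axis dir ~ -50');blobs(t,285,312,215,245,45);blobs(t,285,312,215,245,35)
print('diff tin',np.abs(t['frame'][215:250,308:338].astype(int)-t0['frame'][215:250,308:338]).mean(), 'mean bgr now/before at tin',t['frame'][228:234,318:325].mean((0,1)),t0['frame'][228:234,318:325].mean((0,1)))
print('knob px',t['frame'][224:236,290:308].max(2).tolist())
```

```text
wing, expected (298.2,228.3), img angle of axis dir ~ -50
45 [298.3 229.2] 59.8 ang 41.9
35 [298.8 230.3] 29.92 ang 34.7
diff tin 14.616825396825396 mean bgr now/before at tin [167.02380952 188.71428571 191.14285714] [160.07142857 180.92857143 183.23809524]
knob px [[192, 162, 89, 39, 34, 32, 89, 122, 138, 138, 109, 84, 82, 83, 83, 84, 87, 119], [190, 150, 65, 37, 40, 36, 31, 69, 100, 116, 118, 110, 97, 92, 83, 82, 85, 139], [194, 162, 93, 23, 35, 39, 36, 32, 46, 98, 131, 127, 133, 133, 103, 82, 84, 134], [194, 181, 124, 28, 24, 35, 40, 37, 35, 41, 77, 125, 154, 164, 146, 100, 106, 143], [196, 186, 135, 61, 44, 26, 33, 39, 38, 33, 36, 101, 129, 141, 161, 152, 144, 155], [193, 170, 117, 85, 93, 69, 24, 32, 38, 36, 33, 39, 70, 79, 127, 172, 174, 154], [194, 166, 129, 127, 137, 106, 25, 21, 32, 36, 38, 32, 32, 44, 70, 152, 187, 161], [194, 172, 156, 157, 157, 121, 49, 28, 25, 28, 33, 36, 36, 28, 54, 147, 181, 152], [194, 171, 154, 158, 150, 124, 89, 60, 32, 25, 27, 33, 40, 34, 43, 141, 155, 107], [191, 167, 132, 130, 135, 137, 128, 106, 84, 59, 26, 25, 32, 34, 49, 111, 112, 86], [157, 174, 148, 99, 99, 123, 128, 132, 134, 115, 67, 24, 25, 34, 66, 80, 86, 92], [91, 142, 171, 159, 113, 73, 83, 109, 127, 121, 91, 67, 62, 56, 73, 85, 90, 90]]
```

The wing centre is at (298.3,229.2), where it should be when locked, and the wing points at the swivel axis. The tin is where it was, so I hand in.

```bash
python3 -c "
from rig import robot
print(robot.hand_in())"
```

```text
the job is handed in; nothing more can be done
None
```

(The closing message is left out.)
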